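# Snap a vial into the mixer's clip holder and pull-test it

### The job

Take the vial with the wide flanged foot from the prep tray, set it upright in the spring-clip holder on top of the vial mixer and press it straight down, with no more than 20 N, until both clips snap over its foot and it is fully home. Then, still holding it, prove that it is locked: pull it straight up with slowly rising force to about 10 N (7 N is too little, 15 N would strain the mixer), keep that pull for a second, ease off and let go, leaving it fully home and upright in the clips. Leave the other vials where they stand.

Things in the scene. Friction and masses are not known exactly. Their poses are not given: they have to be found in the camera images.
- vial: Vial to load: round, upright, amber glass, 82 mm tall, 60 g (+-30%). Grey plastic foot: flange 36 mm across, 8 mm high (lowest 3 mm tapers to 31 mm). Straight body 28 mm across from 8 to 62 mm height, then neck and 21 mm aluminium cap at 73 to 82 mm. Origin: centre of underside, z up. Stands in one of three places on the tray. Keep fingertips 33 mm above its underside to clear the clips.
- plain_vial: A lookalike, not wanted: 28 mm in diameter, 82 mm tall, straight to the bottom with no flange. Origin: centre of the underside. Leave it standing.
- short_vial: Another vial, not wanted: 36 mm in diameter, 56 mm tall, no flange. Origin: centre of the underside. Leave it standing.
- tray: White prep tray, 160 x 280 mm, 14 mm high rim, inner floor 4 to 5 mm above the table, fixed for its place. Origin: centre of the underside; its long side is its y. The three vials stand in a row along y, about 85 mm apart.
- mixer: Vial mixer: white box 150 x 170 mm, 56 mm high, with a small dark display and knob on its front (-x). Origin: centre of the underside. It does not shift. The clip holder sits on the centre of its top and floats up and down on a stiff spring: it gives a little (1 to 2 mm) under a push or pull of 10 to 20 N.
- seat (a point): Centre of the clip holder's flat floor, where the vial's underside rests when home (76 mm above the table); z up, axes those of the mixer. Guide posts at x = +-19.5 mm, flared outwards above 12 mm, 22 mm high. Sprung steel clips at y = +-15.5 mm with steep lead-in slopes, 20.5 mm from the centre at the top; their catches have flat undersides.
- mouth (a point): Point on the holder's axis 24 mm above its floor. The clip tops lie 0 to 6 mm above it (adjustable), the catch undersides 14.5 mm below the tops. The foot meets the slopes 14 to 20 mm above the floor; 4 to 12 N of rising push, then the clips snap over the flange, the force drops and the foot goes down to the floor. Pulled up, it rises freely 1 to 7 mm before the flange bears on the catches.
Not all that is in view belongs to the job. Leave any yellow look-alike of the vial alone.

How it is judged:
On the way, in this order (a step that is already met when the one before it is completed fails the run):
1. the vial is pressed down until the clips snap over its foot and it is home in the holder (z of vial in the frame of seat between -0.003 and 0.003 m and horizontal distance between vial and seat below 0.004 m and angle between vial's own z axis and vertical below 0.1 rad), for 0.1 s.
2. it is pulled up against the clips with 7.5 to 13 N, by the vial alone, for 0.6 s and stays latched (z of seat in the frame of mixer above 0.0764 m and contact force between vial and mixer between 7.5 and 13 N and z of vial in the frame of seat between 0.0008 and 0.0095 m and contact force between the fingers and mixer below 1 N), for 0.6 s.
At the end, for the whole second after the job is handed in: The flanged vial stands in the clip holder, latched and let go: its underside within 2.5 mm of the holder's floor, within 4 mm of its centre, upright within 0.08 rad, at rest; the holder is back within 1 mm of its rest height; the other two vials stand within 30 mm of where they were (z of vial in the frame of seat between -0.0025 and 0.0025 m and horizontal distance between vial and seat below 0.004 m and angle between vial's own z axis and vertical below 0.08 rad and linear speed of vial below 0.02 m/s and z of seat in the frame of mixer between 0.075 and 0.077 m and distance of each of plain_vial, short_vial from where it was at the start of the episode below 0.03 m and angle between each of plain_vial, short_vial's own z axis and vertical below 0.15 rad); the robot touches nothing.
It fails at once if the vial is pulled with more than about 15 N (holder drawn up over 1.7 mm) (z of seat in the frame of mixer above 0.0777 m).
It fails at once if the holder is pressed with more than about 24 N (down over 2.7 mm) (z of seat in the frame of mixer below 0.0733 m).
It fails at once if another vial is knocked over (angle between any of plain_vial, short_vial's own z axis and vertical above 0.5 rad).
It also fails if it takes over 58 s, if anything falls off the work surface, if the arm or the gripper's body presses on something with over 40 N, if the wrist force passes 120 N, or if a joint passes its speed limit or range.

### The arm

A 6-joint arm with a two-finger parallel gripper is mounted at the origin on the work surface. World frame = base frame: x ahead of the robot, y to its left, z up, the work surface at z = 0. Lengths are in m, angles in rad, forces in N, time in s.
With the tool pointing down it reaches from about 0.35 to 0.775 m from the base axis. Payload 7.3 kg.
Tool frame: the origin (TCP) lies at the very end of the fingers, on their centre line; the grasp point (between the pads) lies 19 mm behind it; z points along the fingers, y is the line along which they close (so a half turn about z gives the same grasp; the last joint's range is limited). The gripper opens to 92 mm and grips with 3 to 60 N. Pads are 19 mm wide; open, the fingers measure 130 mm over their backs; the gripper's body (75 mm by 190 mm) begins 47 mm behind the grasp point.
Start: joints at [-1.296, 0.342, 1.524, -0, 1.275, -0.146], TCP at [0.214, -0.479, 0.227] pointing down, gripper open.
Joint ranges: [-2.53, 2.53], [-0.77, 2.02], [0.04, 2.7], [-1, 4.14], [0.28, 2.66], [-3.11, 3.11]. Speed limits (rad/s): [2.57, 2.57, 3.14, 3.14, 3.14, 3.14].

### API

Orientations are given as [roll, pitch, yaw] about the fixed x, y, z axes, in that order (R = Rz(yaw) Ry(pitch) Rx(roll)).
In Python, from cell import * gives the robot as it stands.
- The arm moves only by the tool step_arm, never from a script. Its argument "commands" is a list of rows, each a list of 7 numbers: the opening, from 0 (shut) to 1 (fully open), then the shift along the world's x, y, z in cm, then the turn, a rotation vector about the world's x, y, z in rad. A call has 1 to 5 rows; each row is the pose to reach, as a shift and turn from the pose commanded when the call began; what a row does not reach only later rows make up. A row lasts 1/12 s, in which the tool goes at most 41.7 mm and 7.16 degrees, less where a joint would pass 70% of its speed; a pose out of reach is approached as far as the arm can. A call with a gripper value outside its range is refused whole. The fingers move at their own pace and stop on an object; "grip_force" is the grip in N (left out, the last holds). Time passes only in rows, so rows that repeat a pose let the fingers close. It gives the time, the measured TCP pose, the force, the opening and the grip force at its end, in the units of the state.
- observe(): the state, without advancing time (a new reading comes with each control period).
- read_camera(name): name is "scene" or "top" or "wrist"; returns the picture (384x512x3 uint8, red, green, blue); there is no depth.
- camera_model(name): a dict with "vfov" (degrees; the focal length in pixels is half the picture's height over the tangent of half this angle, whatever the lens; pixels are square), "cx", "cy" (the principal point, pixels), "world_to_cam" (4x4, takes a point from world to camera coordinates). Camera axes: x right, y up, looking along -z (the intrinsics and any distortion apply to the point x, -y, -z); pixel columns grow to the right and rows downward; lengths in m; the calibration is good to about 2 mm. The wrist camera is an equidistant fisheye: a pixel r from the principal point sees the ray r / f radians off the axis. A picture is of the moment at which its call begins: read the wrist's pose just before it. camera_model takes no time and is no camera call; for the wrist camera it gives the pose at the moment of the call.
- hand_in(): hands the job in; it is judged then, once.
The state is a dict: "time": time; "qpos": joint angles; "qvel": joint speeds; "joint_efforts": joint torques, N m; "tool_pos": TCP position; "tool_rot": TCP orientation; "contact_force": force on the tool from outside, world axes, zero at the start; "torque": the same for the moment, N m; "opening": finger opening in m; "grip_force": force on a finger pad.
Only numpy, scipy, OpenCV 4.12 (cv2) and the standard library are available. Lean on these libraries where they do the work, as an engineer would, in place of code of your own. Each camera call takes 0.05 s, during which the arm holds its last target. There are 200 camera calls.

## Working session

There is one attempt and no reset: what is moved stays moved. The work goes in short steps, Python scripts to look and compute and a tool call to move; the robot and the scene stay as the last step left them, time stands still between calls to the robot, and variables do not carry over. Pictures are saved under pics/ and viewed, at most 10 in all, crops included, and the job is handed in when it is done.

Besides the shell and the picture viewer there is one more tool, called after "Emit:" as name([rows], argument=value, ...), one row to a line, values as JSON. step_arm: Moves the arm, as the interface text tells. Its arguments: {"type":"object","properties":{"commands":{"type":"array"},"grip_force":{"type":"number"}},"required":["commands"]}

```bash
mkdir -p pics; python3 - <<'E'
from cell import *
import cv2,numpy as np
for n in("scene","top"):
    cv2.imwrite(f"pics/{n}0.png",cv2.cvtColor(read_camera(n),cv2.COLOR_RGB2BGR)); m=camera_model(n)
    print(n,m["vfov"],m["cx"],m["cy"],[k for k in m]); print(np.round(m["world_to_cam"],4))
s=observe();print(s)
E
ls
```

```text
scene 55.76196706355334 250.98694802295446 194.4644505839542 ['vfov', 'cx', 'cy', 'world_to_cam']
[[ 0.3544  0.9351  0.0054 -0.0973]
 [-0.6817  0.2545  0.6859  0.3406]
 [ 0.64   -0.2468  0.7277 -1.1951]
 [ 0.      0.      0.      1.    ]]
top 50.41765292472478 259.951914260527 192.7872897664704 ['vfov', 'cx', 'cy', 'world_to_cam']
[[-0.0067 -0.9997 -0.0233 -0.0718]
 [ 0.9895 -0.01    0.1445 -0.5619]
 [-0.1447 -0.0221  0.9892 -0.8391]
 [ 0.      0.      0.      1.    ]]
{'time': 0.1, 'qpos': array([-1.29598796e+00,  3.42635361e-01,  1.52492770e+00,  1.11352669e-05,
        1.27540302e+00, -1.46031431e-01]), 'qvel': array([-6.06696601e-04, -4.77996458e-05, -2.62773429e-03, -9.90036023e-04,
        7.09567706e-05, -1.33793287e-03]), 'joint_efforts': array([ 2.15760556e-03, -4.32002449e+01, -2.44695926e+01,  7.19887996e-02,
        5.25960024e-02, -3.52438838e-05]), 'tool_pos': array([ 0.21438449, -0.47883109,  0.22612148]), 'tool_rot': array([-3.14023539e+00, -2.10386455e-04,  4.20836405e-01]), 'contact_force': array([-0.465385  ,  0.97731965, -0.53644973]), 'torque': array([ 0.00736005, -0.02443517,  0.0066706 ]), 'grip_force': 0.0, 'opening': 0.09166744799774183}
pics
```

View pics/scene0.png

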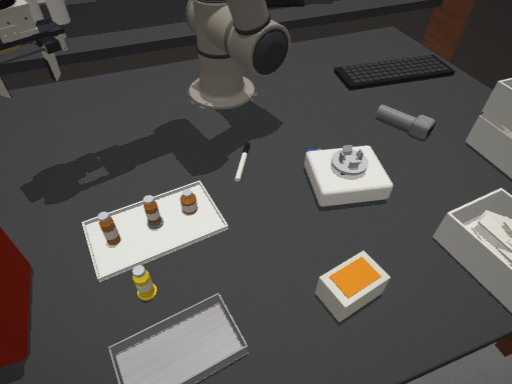

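View pics/top0.png

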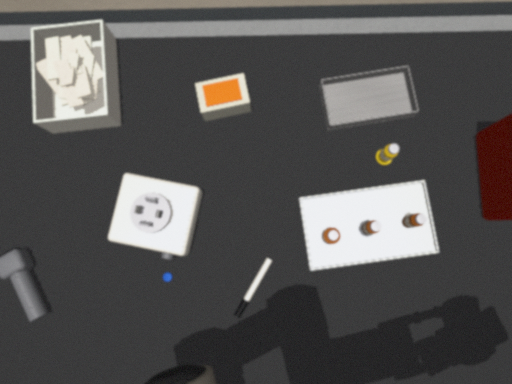

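The scene view shows the tray's vials at about (110,229), (152,210) and (189,202, short). A yellow look-alike is at (144,283) and the mixer's holder at (349,163). In the top view the vials are at (415,219), (371,227) and (331,235), with the holder at (151,211). I can't yet tell which of the two tall vials has the flange, so I'll enlarge both.

```bash
python3 - <<'E'
import cv2,numpy as np
s=cv2.imread("pics/scene0.png");t=cv2.imread("pics/top0.png")
r=lambda i,x,y,w,h,k:cv2.resize(i[y:y+h,x:x+w],None,fx=k,fy=k,interpolation=cv2.INTER_CUBIC)
a=np.vstack([np.hstack([r(s,90,180,66,50,6)[:300,:396],r(s,145,175,66,50,6)[:300,:396]]),np.hstack([r(t,310,195,132,50,3)[:, :396],r(t,118,185,66,25,6)[:150]])])
a=np.vstack([np.hstack([r(s,90,185,132,66,6)])[:396,:792],np.hstack([r(t,305,200,132,66,3),r(t,108,170,132,66,3)])])
cv2.imwrite("pics/crop1.png",a);print(a.shape)
E
```

```text
(594, 792, 3)
```

View pics/crop1.png

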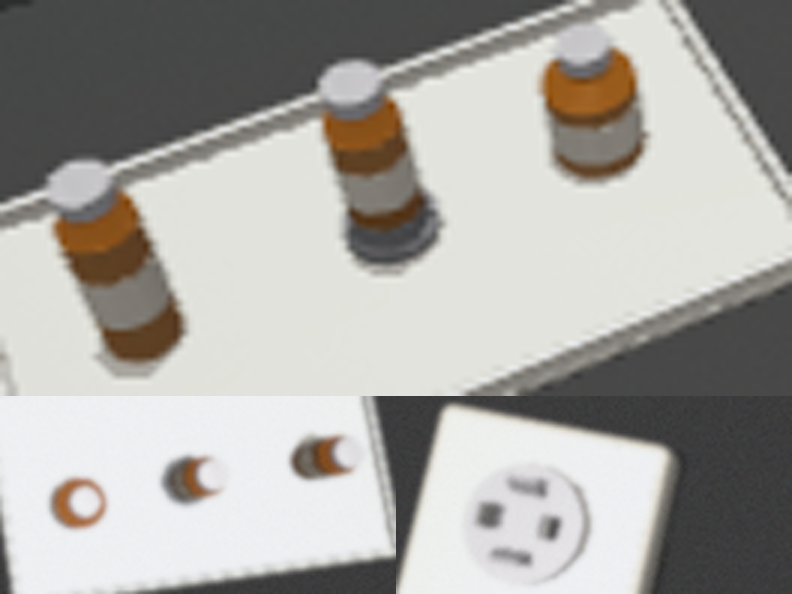

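Possible targets in the scene view: plain vial (110,229), flanged vial (152,210), short vial (189,202) and yellow look-alike (144,283). The crop shows a grey flanged foot only on the middle one, so I choose (152,210). Next I'll triangulate it and the holder.

```bash
cat > h.py <<'E'
import numpy as np,cv2
from cell import *
def ray(m,px,fish=False):
    f=192/np.tan(np.radians(m["vfov"]/2)); u=np.array([px[0]-m["cx"],px[1]-m["cy"]])
    if fish:
        r=np.hypot(*u); th=r/f; d=np.array([np.sin(th)*u[0]/r,-np.sin(th)*u[1]/r,-np.cos(th)])
    else: d=np.array([u[0]/f,-u[1]/f,-1])
    T=np.linalg.inv(np.array(m["world_to_cam"])); d=T[:3,:3]@d
    return T[:3,3],d/np.linalg.norm(d)
def tri(rays):
    A=sum(np.eye(3)-np.outer(d,d) for o,d in rays);b=sum((np.eye(3)-np.outer(d,d))@o for o,d in rays)
    p=np.linalg.solve(A,b); return p,[np.linalg.norm(np.cross(p-o,d))*1e3 for o,d in rays]
def atz(r,z): o,d=r; return o+d*(z-o[2])/d[2]
def proj(m,P,fish=False):
    c=(np.array(m["world_to_cam"])@np.r_[P,1])[:3]; f=192/np.tan(np.radians(m["vfov"]/2)); x,y,z=c[0],-c[1],-c[2]
    k=f/z if not fish else f*np.arctan2(np.hypot(x,y),z)/np.hypot(x,y)
    return np.array([m["cx"]+k*x,m["cy"]+k*y])
E
python3 - <<'E'
from h import *
S=camera_model("scene");T=camera_model("top")
c=tri([ray(S,(148.3,198.3)),ray(T,(375.3,226))]);print("cap",c)
print("foot",tri([ray(S,(154.9,223.3)),ray(T,(365.5,227.5))]))
for p in[(125,173),(200,189.7)]:print("mixcorner",atz(ray(T,p),.056))
print("holder",tri([ray(S,(349.5,163)),ray(T,(151,212))]),atz(ray(T,(151,212)),.08))
print("plain cap",tri([ray(S,(103.4,215.3)),ray(T,(419.3,217.5))]),"short",tri([ray(S,(186.6,192.5)),ray(T,(333,234))]))
E
```

```text
cap (array([ 0.48504755, -0.30682327,  0.08789614]), [np.float64(0.9677585104915725), np.float64(0.9677585104915827)])
foot (array([ 0.48661596, -0.30718311,  0.00807847]), [np.float64(0.31595151222249784), np.float64(0.3159515122223858)])
mixcorner [0.60484915 0.21271756 0.056     ]
mixcorner [0.56689189 0.05053068 0.056     ]
holder (array([0.51954956, 0.15116827, 0.07054128]), [np.float64(1.6992257872276837), np.float64(1.699225787227795)]) [0.51783154 0.14679545 0.08      ]
plain cap (array([ 0.50103902, -0.3959584 ,  0.08863083]), [np.float64(0.15301249213107818), np.float64(0.153012492131053)]) short (array([ 0.47093811, -0.22623557,  0.06166339]), [np.float64(0.8811470486562926), np.float64(0.8811470486562759)])
```

Triangulation puts the vial at about (0.486, -0.307) and the holder near (0.519, 0.149), with mixer yaw about -13°. I'll move above the vial with the closing axis across the row, so the fingers clear the neighbours.

Emit:
step_arm([
  [1, 3, 2, 0, 0, 0, 0.12],
  [1, 6, 4, 0, 0, 0, 0.24],
  [1, 9, 6, 0, 0, 0, 0.36],
  [1, 12, 8, 0, 0, 0, 0.48],
  [1, 15, 10, 0, 0, 0, 0.6],
])

```text
time: 0.52
tool_pos: [0.3655, -0.3779, 0.2264]
tool_rot: [-3.141, -0.0, 1.026]
contact_force: [-0.3, -1.2, 0.7]
opening: 0.0918
grip_force: 0.0
```

Emit:
step_arm([
  [1, 2.5, 1.5, 0, 0, 0, 0.12],
  [1, 5, 3, 0, 0, 0, 0.24],
  [1, 7.5, 4.5, 0, 0, 0, 0.36],
  [1, 10, 6, 0, 0, 0, 0.48],
  [1, 12.2, 7.2, 0, 0, 0, 0.6],
])

```text
time: 0.93
tool_pos: [0.4877, -0.3057, 0.2263]
tool_rot: [-3.141, -0.001, 1.627]
contact_force: [-0.6, -0.7, -0.4]
opening: 0.0917
grip_force: 0.0
```

Emit:
step_arm([
  [1, 0, 0, -1, 0, 0, 0.1],
  [1, 0, 0, -3, 0, 0, 0.126],
  [1, 0, 0, -4, 0, 0, 0.126],
  [1, 0, 0, -4, 0, 0, 0.126],
])

```text
time: 1.27
tool_pos: [0.4852, -0.3061, 0.1838]
tool_rot: [-3.138, -0.005, 1.746]
contact_force: [0.1, -0.5, -0.2]
opening: 0.092
grip_force: 0.0
```

```bash
python3 - <<'E'
from h import *
s=observe();m=camera_model("wrist");print(s["time"],s["tool_pos"],s["tool_rot"],s["contact_force"])
i=cv2.cvtColor(read_camera("wrist"),cv2.COLOR_RGB2BGR)
import pickle;pickle.dump(m,open("w1.pkl","wb"))
for P in[(.4858,-.307,.0865),(.4858,-.307,.008)]:print(proj(m,P,True))
print(m["vfov"],m["cx"],m["cy"],np.linalg.inv(m["world_to_cam"])[:3,3])
cv2.imwrite("pics/w1.png",i)
E
```

```text
1.2667 [ 0.48519179 -0.30606786  0.1838362 ] [-3.13782318 -0.00454781  1.74564352] [ 0.12055878 -0.52486557 -0.22458395]
[255.85773102 193.0617427 ]
[256.20536258 173.36600684]
65.70646984690485 255.8869769269885 191.15325677382657 [ 0.47357592 -0.22987148  0.34361267]
```

View pics/w1.png

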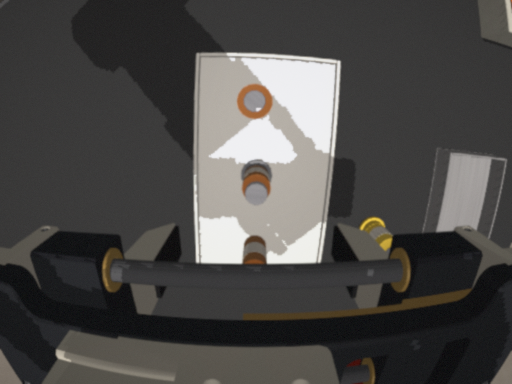

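The wrist view shows the flanged vial's cap at (256,193) and foot at about (256,173), against predictions of (255.9,193.1) and (256.2,173.4). Its neighbours are at (255,100) and (255,250), clear of the fingers. The two positions agree within 1 mm, so I'll descend and grip.

Emit:
step_arm([
  [1, 0, 0, -3, 0, 0, 0],
  [1, 0, -0.1, -6, 0, 0, 0],
  [1, 0, -0.1, -9, 0, 0, 0],
  [1, 0, -0.1, -12, 0, 0, 0],
  [1, 0, -0.1, -14.2, 0, 0, 0],
], grip_force=30)

```text
time: 1.73
tool_pos: [0.486, -0.3085, 0.0435]
tool_rot: [-3.141, -0.0, 1.745]
contact_force: [0.4, 0.9, -1.2]
opening: 0.0915
grip_force: 0.0
```

Emit:
step_arm([
  [1, 0, 0, 0, 0, 0, 0],
  [0.2, 0, 0, 0, 0, 0, 0],
  [0.2, 0, 0, 0, 0, 0, 0],
  [0.2, 0, 0, 0, 0, 0, 0],
  [0.2, 0, 0, 0, 0, 0, 0],
], grip_force=30)

```text
time: 2.15
tool_pos: [0.4874, -0.309, 0.0467]
tool_rot: [3.139, 0.003, 1.747]
contact_force: [-0.3, 0.2, -0.3]
opening: 0.0698
grip_force: 0.0
```

Emit:
step_arm([
  [0, 0, 0, 0, 0, 0, 0],
  [0, 0, 0, 0, 0, 0, 0],
  [0, 0, 0, 0, 0, 0, 0],
  [0, 0, 0, 0, 0, 0, 0],
  [0, 0, 0, 0, 0, 0, 0],
], grip_force=45)

```text
time: 2.57
tool_pos: [0.4865, -0.3082, 0.0448]
tool_rot: [3.141, 0.0, 1.747]
contact_force: [-0.5, -0.6, 0.2]
opening: 0.0361
grip_force: 0.0
```

The fingers have not closed yet, so I'll lower 5 mm to put the pads fully on the straight body.

Emit:
step_arm([
  [0.38, 0, 0, -0.25, 0, 0, 0],
  [0.38, 0, 0, -0.5, 0, 0, 0],
  [0, 0, 0, -0.5, 0, 0, 0],
  [0, 0, 0, -0.5, 0, 0, 0],
  [0, 0, 0, -0.5, 0, 0, 0],
], grip_force=45)

```text
time: 2.98
tool_pos: [0.4864, -0.3081, 0.0395]
tool_rot: [-3.141, -0.0, 1.747]
contact_force: [0.3, 0.1, -0.3]
opening: 0.0272
grip_force: 44.9
```

Emit:
step_arm([
  [0, 0, 0, 0, 0, 0, 0],
  [0, 0, 0, 0, 0, 0, 0],
  [0, 0, 0, 0, 0, 0, 0],
  [0, 0, 0, 0, 0, 0, 0],
], grip_force=45)

```text
time: 3.32
tool_pos: [0.4865, -0.3082, 0.0398]
tool_rot: [3.141, 0.0, 1.747]
contact_force: [-0.6, -1.0, -1.2]
opening: 0.027
grip_force: 44.9
```

The vial is gripped at 27 mm opening. I'll lift and carry it toward the mixer, stopping short so the wrist camera can see the holder.

Emit:
step_arm([
  [0, 0, 0, 1, 0, 0, 0],
  [0, 0, 0, 4, 0, 0, 0],
  [0, 0, 0, 8, 0, 0, 0],
  [0, 0, 0, 12, 0, 0, 0],
  [0, 0, 0, 16, 0, 0, 0],
])

```text
time: 3.73
tool_pos: [0.4861, -0.3079, 0.2023]
tool_rot: [3.141, 0.0, 1.747]
contact_force: [-0.4, -0.1, 0.4]
opening: 0.0274
grip_force: 44.9
```

Emit:
step_arm([
  [0, 0, 3, 1, 0, 0, -0.05],
  [0, 0, 6, 2, 0, 0, -0.1],
  [0, 0.5, 9.5, 2, 0, 0, -0.15],
  [0, 1, 13, 2, 0, 0, -0.2],
  [0, 1.2, 16.5, 2, 0, 0, -0.25],
])

```text
time: 4.15
tool_pos: [0.4986, -0.1418, 0.221]
tool_rot: [3.14, 0.0, 1.494]
contact_force: [0.6, 0.8, -1.0]
opening: 0.0271
grip_force: 44.9
```

Emit:
step_arm([
  [0, 0.3, 3.5, 0, 0, 0, -0.05],
  [0, 0.5, 7, 0, 0, 0, -0.1],
  [0, 0.8, 10, 0, 0, 0, -0.156],
  [0, 1.2, 11.5, 0, 0, 0, -0.156],
  [0, 1.2, 12, 0, 0, 0, -0.156],
])

```text
time: 4.57
tool_pos: [0.5107, -0.0207, 0.2207]
tool_rot: [3.14, -0.001, 1.344]
contact_force: [-0.2, -0.0, -0.3]
opening: 0.0272
grip_force: 44.9
```

Emit:
step_arm([
  [0, 0, 0, 0, 0, 0, 0],
  [0, 0, 0, 0, 0, 0, 0],
  [0, 0, 0, 0, 0, 0, 0],
])

```text
time: 4.82
tool_pos: [0.5104, -0.0244, 0.2199]
tool_rot: [3.141, 0.0, 1.34]
contact_force: [-0.3, -0.5, 0.1]
opening: 0.0269
grip_force: 44.9
```

```bash
python3 - <<'E'
from h import *
import pickle
s=observe();m=camera_model("wrist");print(s["time"],s["tool_pos"],s["tool_rot"],s["contact_force"],s["grip_force"])
i=cv2.cvtColor(read_camera("wrist"),cv2.COLOR_RGB2BGR);cv2.imwrite("pics/w2.png",i)
pickle.dump(m,open("w2.pkl","wb"));print(proj(m,(.519,.149,.08),True))
E
```

```text
4.8167 [ 0.51038451 -0.02439258  0.21991151] [3.14133066e+00 4.43021314e-04 1.33978273e+00] [-0.29024396 -0.54798814  0.08715996] 44.94376602329794
[223.43706816  15.45803597]
```

View pics/w2.png

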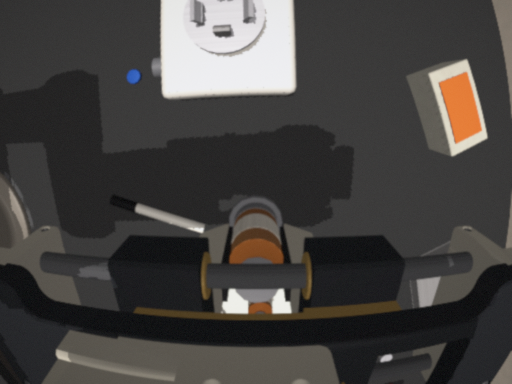

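The wrist view shows the mixer at the top with its edges parallel to the image, so the yaw is right, and the holder near (222,15). The held vial's foot shows at (256,215). I'll move closer for two proper views of the holder.

Emit:
step_arm([
  [0, 0, 2, 0, 0, 0, 0],
  [0, 0, 4, 0, 0, 0, 0],
  [0, 0, 6, 0, 0, 0, 0],
  [0, 0, 7, 0, 0, 0, 0],
  [0, 0, 7, 0, 0, 0, 0],
])

```text
time: 5.28
tool_pos: [0.5104, 0.0475, 0.2197]
tool_rot: [-3.141, -0.0, 1.342]
contact_force: [-0.0, 0.7, -0.4]
opening: 0.0272
grip_force: 44.9
```

Emit:
step_arm([
  [0, 0, 0, 0, 0, 0, 0],
  [0, 0, 0, 0, 0, 0, 0],
  [0, 0, 0, 0, 0, 0, 0],
])

```text
time: 5.53
tool_pos: [0.5106, 0.0457, 0.2197]
tool_rot: [3.142, 0.0, 1.34]
contact_force: [-0.6, -0.2, -0.3]
opening: 0.0272
grip_force: 44.9
```

```bash
python3 - <<'E'
from h import *
import pickle
s=observe();m=camera_model("wrist");print(s["time"],s["tool_pos"])
i=cv2.cvtColor(read_camera("wrist"),cv2.COLOR_RGB2BGR);cv2.imwrite("pics/w3.png",i);pickle.dump(m,open("w3.pkl","wb"))
E
```

```text
5.5333 [0.51057011 0.045696   0.21971534]
```

Emit:
step_arm([
  [0, -1, 2, 0, 0, 0, 0],
  [0, -2, 4, 0, 0, 0, 0],
  [0, -3, 5, 0, 0, 0, 0],
  [0, -3, 5, 0, 0, 0, 0],
  [0, -3, 5, 0, 0, 0, 0],
])

```text
time: 6.0
tool_pos: [0.4803, 0.0966, 0.22]
tool_rot: [3.141, 0.0, 1.342]
contact_force: [0.7, 0.3, -0.5]
opening: 0.027
grip_force: 44.9
```

Emit:
step_arm([
  [0, 0, 0, 0, 0, 0, 0],
  [0, 0, 0, 0, 0, 0, 0],
  [0, 0, 0, 0, 0, 0, 0],
])

```text
time: 6.25
tool_pos: [0.4809, 0.0961, 0.2197]
tool_rot: [3.141, 0.0, 1.34]
contact_force: [-0.0, -0.5, -0.6]
opening: 0.0268
grip_force: 44.9
```

```bash
python3 - <<'E'
from h import *
import pickle
s=observe();m=camera_model("wrist");print(s["time"],s["tool_pos"])
i=cv2.cvtColor(read_camera("wrist"),cv2.COLOR_RGB2BGR);cv2.imwrite("pics/w4.png",i);pickle.dump(m,open("w4.pkl","wb"))
m3=pickle.load(open("w3.pkl","rb"));j=cv2.imread("pics/w3.png");o=[]
for mm,im in((m3,j),(m,i)):
    p=proj(mm,(.519,.149,.08),True);x,y=int(p[0])-50,max(int(p[1])-50,0);print(p,x,y)
    o.append(cv2.resize(im[y:y+100,x:x+100],None,fx=4,fy=4,interpolation=cv2.INTER_CUBIC))
cv2.imwrite("pics/crop2.png",np.hstack(o))
E
```

```text
6.25 [0.48089555 0.09610797 0.21971229]
[239.24417883  80.01219212] 189 30
[279.90223154 121.998672  ] 229 71
```

View pics/crop2.png

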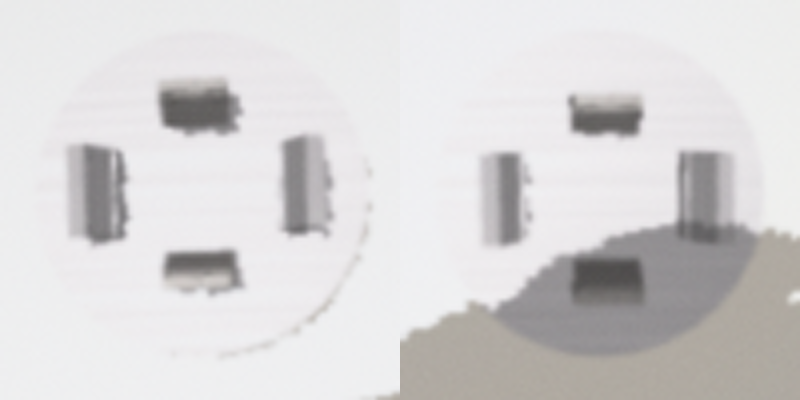

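In both crops, the posts are left and right and the clips top and bottom. In the left crop the disc centre is at (201,193), the posts at (95,192) and (305,186), and the clips at (197,105) and (200,270). In the right crop the posts are at (502,198) and (707,196), the clips at (606,114) and (608,282), and the disc centre near (600,195).

```bash
python3 - <<'E'
from h import *
import pickle
m3=pickle.load(open("w3.pkl","rb"));m4=pickle.load(open("w4.pkl","rb"))
A=lambda x,y:(189+(x+.5)/4-.5,30+(y+.5)/4-.5)
B=lambda x,y:(229+(x-400+.5)/4-.5,71+(y+.5)/4-.5)
F={"disc":((201,193),(600,195)),"postL":((95,192),(502,198)),"postR":((305,186),(707,196)),"clipT":((197,105),(606,114)),"clipB":((200,270),(608,282))}
for k,(a,b) in F.items():
    r=[ray(m3,A(*a),True),ray(m4,B(*b),True)];p,e=tri(r);print(k,p.round(4),np.round(e,2),[atz(q,.076)[:2].round(4) for q in r])
# predicted crop pixels of model features for candidate seat
for c in[(.5195,.148),(.5195,.150),(.518,.148)]:
  yaw=-.231;R=np.array([[np.cos(yaw),-np.sin(yaw)],[np.sin(yaw),np.cos(yaw)]])
  for n,m,(ox,oy,k) in(("L",m3,(189,30,0)),("R",m4,(229,71,400))):
    out=[]
    for q,z in(((0,0),0),((-19.5,0),0),((19.5,0),0),((-19.5,0),12),((19.5,0),12),((0,20.5),27),((0,-20.5),27)):
        w=np.array(c)+R@np.array(q)*1e-3;u=proj(m,(*w,.076+z*1e-3),True);out.append((round((u[0]-ox)*4+k+1.5),round((u[1]-oy)*4+1.5)))
    print(c,n,out)
E
```

```text
disc [0.5188 0.1516 0.0748] [0.19 0.19] [array([0.519 , 0.1516]), array([0.5186, 0.1516])]
postL [0.4946 0.1571 0.0883] [0.13 0.13] [array([0.4932, 0.1587]), array([0.4942, 0.1564])]
postR [0.5441 0.1464 0.0851] [0.15 0.15] [array([0.5447, 0.1473]), array([0.5454, 0.1456])]
clipT [0.5235 0.1715 0.0903] [0.08 0.08] [array([0.5233, 0.174 ]), array([0.5246, 0.1715])]
clipB [0.5149 0.1318 0.0933] [0.14 0.14] [array([0.5142, 0.1325]), array([0.5157, 0.1293])]
(0.5195, 0.148) L [(206, 206), (129, 208), (284, 206), (123, 204), (285, 202), (200, 110), (200, 285)]
(0.5195, 0.148) R [(607, 208), (530, 207), (683, 209), (531, 210), (690, 212), (617, 127), (615, 302)]
(0.5195, 0.15) L [(204, 199), (127, 200), (282, 198), (121, 196), (283, 194), (198, 102), (198, 277)]
(0.5195, 0.15) R [(605, 200), (528, 200), (681, 202), (529, 203), (688, 204), (615, 119), (613, 294)]
(0.518, 0.148) L [(200, 208), (123, 209), (278, 207), (117, 206), (279, 203), (193, 112), (194, 287)]
(0.518, 0.148) R [(601, 209), (524, 209), (677, 210), (525, 212), (684, 214), (610, 129), (608, 304)]
```

The disc, posts and clips all give the seat centre at (0.519, 0.1516). Next I'll check where the held vial sits relative to the TCP by overlaying the predicted flange circle on the same wrist view.

```bash
python3 - <<'E'
from h import *
import pickle
m=pickle.load(open("w3.pkl","rb"));i=cv2.imread("pics/w3.png");t=np.array([0.51057,0.0457,0.2197])
x,y,w,h=206,180,100,75;o=cv2.resize(i[y:y+h,x:x+w],None,fx=8,fy=8,interpolation=cv2.INTER_CUBIC)
yaw=1.34;ax=np.array([np.cos(yaw),np.sin(yaw),0])
for d,col in((0,(0,255,0)),(3e-3,(255,0,255))):
  for z,r in((-.035+.008,.018),(-.035+.003,.018),(-.035+.046,.0105)):   # flange top/bottom edges, cap top
    zz=z if r>.015 else -.035+.082
    pts=[(proj(m,t+ax*d+np.array([r*np.cos(a),r*np.sin(a),zz]),True)-(x,y)+.5)*8 for a in np.linspace(0,6.28,60)]
    cv2.polylines(o,[np.int32(pts)],False,col,1)
cv2.imwrite("pics/crop3.png",o)
E
```

```text
(no output)
```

View pics/crop3.png

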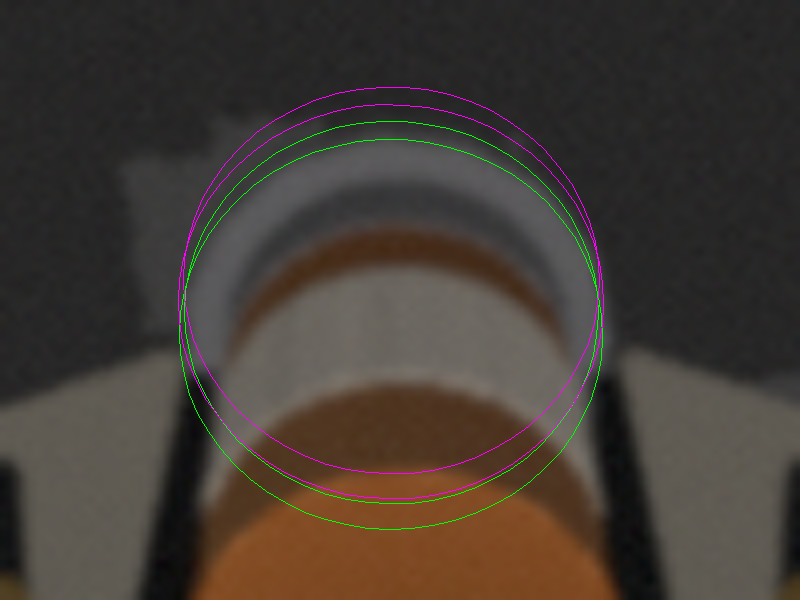

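The prediction fits the flange within about 0.8 mm: the observed flange sits about 1 px right and slightly low. After correcting for that, the TCP target is (0.5184, 0.152).

Emit:
step_arm([
  [0, 1, 1.5, 0, 0, 0, 0],
  [0, 2, 3, 0, 0, 0, 0.01],
  [0, 3, 4.5, 0, 0, 0, 0.015],
  [0, 3.75, 5.6, 0, 0, 0, 0.015],
  [0, 3.75, 5.6, 0, 0, 0, 0.015],
])

```text
time: 6.72
tool_pos: [0.5192, 0.1541, 0.2194]
tool_rot: [3.141, -0.001, 1.357]
contact_force: [-0.2, -1.5, -0.6]
opening: 0.0272
grip_force: 44.9
```

Emit:
step_arm([
  [0, 0, 0, -1.5, 0, 0, 0],
  [0, 0, 0, -3, 0, 0, 0],
  [0, 0, 0, -5, 0, 0, 0],
  [0, 0, 0, -6, 0, 0, 0],
  [0, 0, 0, -6, 0, 0, 0],
])

```text
time: 7.13
tool_pos: [0.5164, 0.1519, 0.1574]
tool_rot: [-3.137, 0.002, 1.355]
contact_force: [-0.6, 0.9, -0.2]
opening: 0.0273
grip_force: 44.9
```

Emit:
step_arm([
  [0, 0, 0, 0, 0, 0, 0],
  [0, 0, 0, 0, 0, 0, 0],
  [0, 0, 0, 0, 0, 0, 0],
  [0, 0, 0, 0, 0, 0, 0],
])

```text
time: 7.47
tool_pos: [0.5185, 0.1528, 0.1608]
tool_rot: [3.14, -0.001, 1.356]
contact_force: [0.3, -1.6, -0.4]
opening: 0.0275
grip_force: 44.9
```

```bash
python3 - <<'E'
from h import *
s=observe();print(s["time"],s["tool_pos"],s["tool_rot"],s["contact_force"])
S=camera_model("scene");i=cv2.cvtColor(read_camera("scene"),cv2.COLOR_RGB2BGR)
o=cv2.resize(i[110:210,290:410],None,fx=6,fy=6,interpolation=cv2.INTER_CUBIC);cv2.imwrite("pics/crop4.png",o)
E
```

```text
7.4667 [0.51850891 0.15280569 0.16075094] [ 3.13973840e+00 -6.31969137e-04  1.35578470e+00] [ 0.31824209 -1.55611092 -0.36732553]
```

View pics/crop4.png

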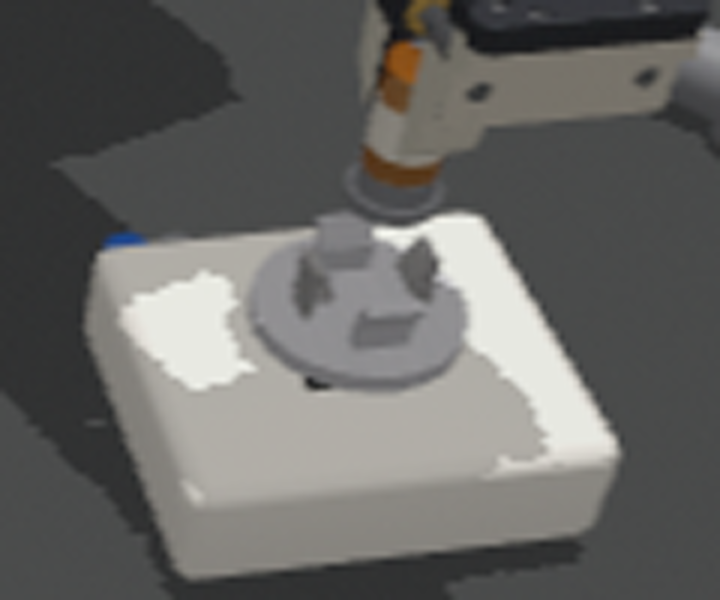

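The vial hangs upright over the holder: flange centre at about crop (395,188), disc centre at about (358,310). A quick numeric check of the alignment in this view:

```bash
python3 - <<'E'
from h import *
S=camera_model("scene");q=lambda x,y:(290+(x+.5)/6-.5,110+(y+.5)/6-.5)
print(atz(ray(S,q(395,188)),.1608-.035+.006)-[.5185,.1528,0]);print(atz(ray(S,q(358,308)),.075)-[.519,.152,0])
s=observe();print(s["tool_pos"],s["contact_force"])
E
```

```text
[-0.00267536  0.00349424  0.1318    ]
[-0.00169209  0.00082772  0.075     ]
[0.51839092 0.15283173 0.16059493] [-0.87595832  0.37815225 -0.45178063]
```

Emit:
step_arm([
  [0, 0, 0, -0.5, 0, 0, 0],
  [0, 0, 0, -1, 0, 0, 0],
  [0, 0, 0, -1.5, 0, 0, 0],
  [0, 0, 0, -2, 0, 0, 0],
  [0, 0, 0, -2, 0, 0, 0],
])

```text
time: 7.93
tool_pos: [0.5172, 0.1527, 0.1383]
tool_rot: [-3.139, 0.001, 1.356]
contact_force: [0.4, 0.1, -1.7]
opening: 0.0272
grip_force: 44.9
```

The offset agrees to within about a pixel of the scene camera, and I am slightly +y of the target. I'll trim -1 mm in y and descend slowly while watching the force.

Emit:
step_arm([
  [0, 0, -0.1, -0.2, 0, 0, 0],
  [0, 0, -0.1, -0.4, 0, 0, 0],
  [0, 0, -0.1, -0.6, 0, 0, 0],
  [0, 0, -0.1, -0.6, 0, 0, 0],
  [0, 0, -0.1, -0.6, 0, 0, 0],
])

```text
time: 8.35
tool_pos: [0.518, 0.1518, 0.1337]
tool_rot: [3.142, 0.0, 1.356]
contact_force: [0.6, -0.1, 0.2]
opening: 0.027
grip_force: 44.9
```

Emit:
step_arm([
  [0, 0, 0, -0.1, 0, 0, 0],
  [0, 0, 0, -0.2, 0, 0, 0],
  [0, 0, 0, -0.3, 0, 0, 0],
  [0, 0, 0, -0.3, 0, 0, 0],
  [0, 0, 0, -0.3, 0, 0, 0],
])

```text
time: 8.77
tool_pos: [0.5179, 0.1518, 0.1307]
tool_rot: [-3.142, 0.0, 1.356]
contact_force: [0.3, -0.3, -0.9]
opening: 0.0274
grip_force: 44.9
```

Emit:
step_arm([
  [0, 0, 0, -0.1, 0, 0, 0],
  [0, 0, 0, -0.2, 0, 0, 0],
  [0, 0, 0, -0.2, 0, 0, 0],
  [0, 0, 0, -0.2, 0, 0, 0],
])

```text
time: 9.1
tool_pos: [0.5179, 0.1518, 0.1287]
tool_rot: [-3.142, 0.0, 1.356]
contact_force: [0.1, -1.0, -0.9]
opening: 0.0275
grip_force: 44.9
```

Emit:
step_arm([
  [0, 0, 0, -0.1, 0, 0, 0],
  [0, 0, 0, -0.2, 0, 0, 0],
  [0, 0, 0, -0.2, 0, 0, 0],
  [0, 0, 0, -0.2, 0, 0, 0],
])

```text
time: 9.43
tool_pos: [0.518, 0.1517, 0.1267]
tool_rot: [3.142, 0.0, 1.356]
contact_force: [0.2, -0.1, 0.5]
opening: 0.0272
grip_force: 44.9
```

Emit:
step_arm([
  [0, 0, 0, -0.1, 0, 0, 0],
  [0, 0, 0, -0.2, 0, 0, 0],
  [0, 0, 0, -0.2, 0, 0, 0],
  [0, 0, 0, -0.2, 0, 0, 0],
])

```text
time: 9.77
tool_pos: [0.5181, 0.1518, 0.1249]
tool_rot: [3.141, -0.0, 1.356]
contact_force: [0.7, -0.3, 1.5]
opening: 0.0274
grip_force: 44.9
```

Emit:
step_arm([
  [0, 0, 0, -0.1, 0, 0, 0],
  [0, 0, 0, -0.1, 0, 0, 0],
  [0, 0, 0, -0.1, 0, 0, 0],
])

```text
time: 10.02
tool_pos: [0.5182, 0.1518, 0.1239]
tool_rot: [3.141, -0.0, 1.356]
contact_force: [0.6, -0.9, 2.0]
opening: 0.0275
grip_force: 45.0
```

Emit:
step_arm([
  [0, 0, 0, -0.1, 0, 0, 0],
  [0, 0, 0, -0.1, 0, 0, 0],
  [0, 0, 0, -0.1, 0, 0, 0],
])

```text
time: 10.27
tool_pos: [0.5182, 0.1518, 0.1229]
tool_rot: [3.141, -0.0, 1.356]
contact_force: [0.1, 0.2, 2.4]
opening: 0.0271
grip_force: 45.0
```

Emit:
step_arm([
  [0, 0, 0, -0.1, 0, 0, 0],
  [0, 0, 0, -0.1, 0, 0, 0],
  [0, 0, 0, -0.1, 0, 0, 0],
])

```text
time: 10.52
tool_pos: [0.5182, 0.1518, 0.1218]
tool_rot: [3.141, -0.0, 1.356]
contact_force: [0.1, -1.2, 3.1]
opening: 0.0272
grip_force: 45.0
```

Emit:
step_arm([
  [0, 0, 0, -0.1, 0, 0, 0],
  [0, 0, 0, -0.1, 0, 0, 0],
  [0, 0, 0, -0.1, 0, 0, 0],
])

```text
time: 10.77
tool_pos: [0.5181, 0.1518, 0.1208]
tool_rot: [3.141, -0.0, 1.356]
contact_force: [0.4, -1.0, 2.7]
opening: 0.0271
grip_force: 45.0
```

Emit:
step_arm([
  [0, 0, 0, -0.1, 0, 0, 0],
  [0, 0, 0, -0.1, 0, 0, 0],
  [0, 0, 0, -0.1, 0, 0, 0],
])

```text
time: 11.02
tool_pos: [0.5179, 0.1517, 0.1194]
tool_rot: [-3.141, 0.0, 1.356]
contact_force: [1.5, -1.3, 0.6]
opening: 0.0273
grip_force: 44.9
```

Emit:
step_arm([
  [0, 0, 0, -0.1, 0, 0, 0],
  [0, 0, 0, -0.1, 0, 0, 0],
  [0, 0, 0, -0.1, 0, 0, 0],
])

```text
time: 11.27
tool_pos: [0.5177, 0.1518, 0.1184]
tool_rot: [-3.141, 0.0, 1.356]
contact_force: [0.3, -1.0, 0.3]
opening: 0.0273
grip_force: 44.9
```

Emit:
step_arm([
  [0, 0, 0, -0.1, 0, 0, 0],
  [0, 0, 0, -0.1, 0, 0, 0],
  [0, 0, 0, -0.1, 0, 0, 0],
])

```text
time: 11.52
tool_pos: [0.5178, 0.1518, 0.1176]
tool_rot: [-3.141, 0.0, 1.356]
contact_force: [-0.7, 0.2, 0.8]
opening: 0.0274
grip_force: 44.9
```

The force fell from 3 N to about 0.5 N, so the clips have snapped. I'll go on down to the floor.

Emit:
step_arm([
  [0, 0, 0, -0.1, 0, 0, 0],
  [0, 0, 0, -0.2, 0, 0, 0],
  [0, 0, 0, -0.3, 0, 0, 0],
  [0, 0, 0, -0.3, 0, 0, 0],
])

```text
time: 11.85
tool_pos: [0.518, 0.1518, 0.1145]
tool_rot: [3.142, 0.0, 1.356]
contact_force: [0.1, -0.8, 1.8]
opening: 0.0269
grip_force: 45.0
```

Emit:
step_arm([
  [0, 0, 0, -0.1, 0, 0, 0],
  [0, 0, 0, -0.2, 0, 0, 0],
  [0, 0, 0, -0.2, 0, 0, 0],
  [0, 0, 0, -0.2, 0, 0, 0],
])

```text
time: 12.18
tool_pos: [0.5176, 0.1518, 0.1123]
tool_rot: [-3.141, 0.0, 1.356]
contact_force: [-0.2, 0.2, -1.0]
opening: 0.0271
grip_force: 44.9
```

Emit:
step_arm([
  [0, 0, 0, -0.05, 0, 0, 0],
  [0, 0, 0, -0.1, 0, 0, 0],
  [0, 0, 0, -0.1, 0, 0, 0],
  [0, 0, 0, -0.1, 0, 0, 0],
])

```text
time: 12.52
tool_pos: [0.5179, 0.1518, 0.1117]
tool_rot: [-3.142, 0.0, 1.356]
contact_force: [-0.1, -0.5, -0.8]
opening: 0.027
grip_force: 44.9
```

Emit:
step_arm([
  [0, 0, 0, -0.05, 0, 0, 0],
  [0, 0, 0, -0.05, 0, 0, 0],
  [0, 0, 0, -0.05, 0, 0, 0],
])

```text
time: 12.77
tool_pos: [0.518, 0.1518, 0.1112]
tool_rot: [3.141, -0.0, 1.356]
contact_force: [-0.1, 0.3, -1.0]
opening: 0.0276
grip_force: 44.9
```

Emit:
step_arm([
  [0, 0, 0, -0.05, 0, 0, 0],
  [0, 0, 0, -0.05, 0, 0, 0],
  [0, 0, 0, -0.05, 0, 0, 0],
])

```text
time: 13.02
tool_pos: [0.518, 0.1518, 0.1109]
tool_rot: [3.141, -0.0, 1.356]
contact_force: [-0.9, 0.1, 0.8]
opening: 0.0273
grip_force: 45.0
```

Emit:
step_arm([
  [0, 0, 0, -0.05, 0, 0, 0],
  [0, 0, 0, -0.05, 0, 0, 0],
  [0, 0, 0, -0.05, 0, 0, 0],
])

```text
time: 13.27
tool_pos: [0.518, 0.1518, 0.1105]
tool_rot: [3.141, -0.0, 1.356]
contact_force: [-1.2, -0.8, 4.4]
opening: 0.0272
grip_force: 45.0
```

The floor is reached at 4 N. I'll press a little more.

Emit:
step_arm([
  [0, 0, 0, -0.05, 0, 0, 0],
  [0, 0, 0, -0.05, 0, 0, 0],
  [0, 0, 0, -0.05, 0, 0, 0],
  [0, 0, 0, -0.05, 0, 0, 0],
])

```text
time: 13.6
tool_pos: [0.518, 0.1519, 0.1102]
tool_rot: [3.141, -0.0, 1.356]
contact_force: [-3.0, -0.5, 6.7]
opening: 0.0269
grip_force: 45.0
```

Emit:
step_arm([
  [0, 0, 0, -0.05, 0, 0, 0],
  [0, 0, 0, -0.05, 0, 0, 0],
  [0, 0, 0, -0.05, 0, 0, 0],
  [0, 0, 0, -0.05, 0, 0, 0],
])

```text
time: 13.93
tool_pos: [0.518, 0.1518, 0.11]
tool_rot: [3.141, -0.0, 1.356]
contact_force: [-2.9, -0.0, 8.1]
opening: 0.027
grip_force: 45.0
```

It's home at 8 N. Now the slow pull: through the free travel first, then a gentle rise.

Emit:
step_arm([
  [0, -0.03, 0, 0.1, 0, 0, 0],
  [0, -0.03, 0, 0.15, 0, 0, 0],
  [0, -0.03, 0, 0.2, 0, 0, 0],
  [0, -0.03, 0, 0.2, 0, 0, 0],
])

```text
time: 14.27
tool_pos: [0.5177, 0.1517, 0.111]
tool_rot: [3.142, 0.0, 1.356]
contact_force: [1.0, -0.3, -0.1]
opening: 0.0268
grip_force: 44.9
```

Emit:
step_arm([
  [0, 0, 0, 0.05, 0, 0, 0],
  [0, 0, 0, 0.1, 0, 0, 0],
  [0, 0, 0, 0.1, 0, 0, 0],
  [0, 0, 0, 0.1, 0, 0, 0],
])

```text
time: 14.6
tool_pos: [0.5175, 0.1518, 0.1121]
tool_rot: [-3.141, 0.0, 1.356]
contact_force: [0.0, 0.1, -1.0]
opening: 0.0272
grip_force: 44.9
```

Emit:
step_arm([
  [0, 0, 0, 0.05, 0, 0, 0],
  [0, 0, 0, 0.1, 0, 0, 0],
  [0, 0, 0, 0.1, 0, 0, 0],
  [0, 0, 0, 0.1, 0, 0, 0],
])

```text
time: 14.93
tool_pos: [0.5175, 0.1518, 0.113]
tool_rot: [-3.141, 0.0, 1.356]
contact_force: [-0.1, -1.3, -1.8]
opening: 0.0273
grip_force: 44.9
```

Emit:
step_arm([
  [0, 0, 0, 0.05, 0, 0, 0],
  [0, 0, 0, 0.1, 0, 0, 0],
  [0, 0, 0, 0.1, 0, 0, 0],
  [0, 0, 0, 0.1, 0, 0, 0],
])

```text
time: 15.27
tool_pos: [0.5175, 0.1517, 0.1138]
tool_rot: [-3.141, 0.0, 1.356]
contact_force: [0.6, -0.1, -8.1]
opening: 0.0272
grip_force: 44.9
```

Emit:
step_arm([
  [0, 0, 0, 0.05, 0, 0, 0],
  [0, 0, 0, 0.05, 0, 0, 0],
  [0, 0, 0, 0.05, 0, 0, 0],
  [0, 0, 0, 0.05, 0, 0, 0],
])

```text
time: 15.6
tool_pos: [0.5174, 0.1517, 0.1143]
tool_rot: [-3.141, 0.0, 1.356]
contact_force: [1.8, 0.5, -12.6]
opening: 0.027
grip_force: 44.9
```

Emit:
step_arm([
  [0, 0, 0, 0.05, 0, 0, 0],
  [0, 0, 0, 0.05, 0, 0, 0],
  [0, 0, 0, 0.05, 0, 0, 0],
  [0, 0, 0, 0.05, 0, 0, 0],
])

```text
time: 15.93
tool_pos: [0.5174, 0.1517, 0.1148]
tool_rot: [-3.141, 0.0, 1.356]
contact_force: [2.0, 1.1, -16.1]
opening: 0.0268
grip_force: 44.9
```

I batched one step too many: the pull reads 16 N including the vial's weight. I'll ease back at once to about 10 N.

Emit:
step_arm([
  [0, 0, 0, -0.07, 0, 0, 0],
])

```text
time: 16.02
tool_pos: [0.5175, 0.1518, 0.1144]
tool_rot: [-3.141, 0.0, 1.356]
contact_force: [1.6, -0.2, -12.5]
opening: 0.0267
grip_force: 44.9
```

Emit:
step_arm([
  [0, 0, 0, 0, 0, 0, 0],
])

```text
time: 16.1
tool_pos: [0.5175, 0.1518, 0.1145]
tool_rot: [-3.141, 0.0, 1.356]
contact_force: [1.4, -0.3, -12.1]
opening: 0.0273
grip_force: 44.9
```

Emit:
step_arm([
  [0, 0, 0, -0.02, 0, 0, 0],
  [0, 0, 0, -0.02, 0, 0, 0],
  [0, 0, 0, -0.02, 0, 0, 0],
])

```text
time: 16.35
tool_pos: [0.5175, 0.1518, 0.1144]
tool_rot: [-3.141, 0.0, 1.356]
contact_force: [0.9, -0.7, -12.6]
opening: 0.0273
grip_force: 44.9
```

Emit:
step_arm([
  [0, 0, 0, 0, 0, 0, 0],
  [0, 0, 0, 0, 0, 0, 0],
  [0, 0, 0, 0, 0, 0, 0],
  [0, 0, 0, 0, 0, 0, 0],
])

```text
time: 16.68
tool_pos: [0.5175, 0.1518, 0.1143]
tool_rot: [-3.141, 0.0, 1.356]
contact_force: [0.5, 0.3, -11.4]
opening: 0.0273
grip_force: 44.9
```

Emit:
step_arm([
  [0, 0, 0, 0, 0, 0, 0],
  [0, 0, 0, 0, 0, 0, 0],
  [0, 0, 0, 0, 0, 0, 0],
  [0, 0, 0, 0, 0, 0, 0],
  [0, 0, 0, 0, 0, 0, 0],
])

```text
time: 17.1
tool_pos: [0.5175, 0.1518, 0.1143]
tool_rot: [-3.141, 0.0, 1.356]
contact_force: [-1.2, -0.3, -12.0]
opening: 0.027
grip_force: 44.9
```

Emit:
step_arm([
  [0, 0, 0, 0, 0, 0, 0],
  [0, 0, 0, 0, 0, 0, 0],
  [0, 0, 0, 0, 0, 0, 0],
  [0, 0, 0, 0, 0, 0, 0],
  [0, 0, 0, 0, 0, 0, 0],
])

```text
time: 17.52
tool_pos: [0.5176, 0.1518, 0.1143]
tool_rot: [-3.141, 0.0, 1.356]
contact_force: [-0.1, -0.2, -12.6]
opening: 0.0273
grip_force: 44.9
```

The pull is steady at about 11.4 N net. I'll ease slightly to about 10 N and hold for more than a second, to be well inside the range.

Emit:
step_arm([
  [0, 0, 0, -0.02, 0, 0, 0],
  [0, 0, 0, -0.02, 0, 0, 0],
  [0, 0, 0, -0.02, 0, 0, 0],
  [0, 0, 0, -0.02, 0, 0, 0],
  [0, 0, 0, -0.02, 0, 0, 0],
])

```text
time: 17.93
tool_pos: [0.5176, 0.1518, 0.1141]
tool_rot: [-3.142, 0.0, 1.356]
contact_force: [-1.6, -1.1, -10.0]
opening: 0.0269
grip_force: 44.9
```

Emit:
step_arm([
  [0, 0, 0, 0, 0, 0, 0],
  [0, 0, 0, 0, 0, 0, 0],
  [0, 0, 0, 0, 0, 0, 0],
  [0, 0, 0, 0, 0, 0, 0],
  [0, 0, 0, 0, 0, 0, 0],
])

```text
time: 18.35
tool_pos: [0.5176, 0.1518, 0.1141]
tool_rot: [-3.142, 0.0, 1.356]
contact_force: [-1.1, -0.3, -10.2]
opening: 0.0271
grip_force: 44.9
```

Emit:
step_arm([
  [0, 0, 0, 0, 0, 0, 0],
  [0, 0, 0, 0, 0, 0, 0],
  [0, 0, 0, 0, 0, 0, 0],
  [0, 0, 0, 0, 0, 0, 0],
  [0, 0, 0, 0, 0, 0, 0],
])

```text
time: 18.77
tool_pos: [0.5176, 0.1518, 0.1141]
tool_rot: [-3.142, 0.0, 1.356]
contact_force: [-2.1, -0.2, -10.4]
opening: 0.0272
grip_force: 44.9
```

The pull held. Now I'll ease off and lower to the floor.

Emit:
step_arm([
  [0, 0, 0, -0.05, 0, 0, 0],
  [0, 0, 0, -0.1, 0, 0, 0],
  [0, 0, 0, -0.2, 0, 0, 0],
  [0, 0, 0, -0.3, 0, 0, 0],
  [0, 0, 0, -0.35, 0, 0, 0],
])

```text
time: 19.18
tool_pos: [0.5193, 0.1519, 0.1118]
tool_rot: [3.137, -0.001, 1.356]
contact_force: [0.0, 0.3, -1.2]
opening: 0.0272
grip_force: 44.9
```

Emit:
step_arm([
  [0, 0, 0, -0.05, 0, 0, 0],
  [0, 0, 0, -0.05, 0, 0, 0],
  [0, 0, 0, -0.05, 0, 0, 0],
])

```text
time: 19.43
tool_pos: [0.5187, 0.1519, 0.1109]
tool_rot: [3.139, -0.001, 1.356]
contact_force: [0.1, -0.1, 1.0]
opening: 0.0273
grip_force: 44.9
```

Emit:
step_arm([
  [0, 0, 0, -0.04, 0, 0, 0],
  [0, 0, 0, -0.04, 0, 0, 0],
  [0, 0, 0, -0.04, 0, 0, 0],
])

```text
time: 19.68
tool_pos: [0.5186, 0.1519, 0.1105]
tool_rot: [3.139, -0.001, 1.356]
contact_force: [1.0, 0.6, 4.5]
opening: 0.0273
grip_force: 45.0
```

Emit:
step_arm([
  [0, 0, 0, 0, 0, 0, 0],
  [0, 0, 0, 0, 0, 0, 0],
])

```text
time: 19.85
tool_pos: [0.5186, 0.1519, 0.1104]
tool_rot: [3.139, -0.001, 1.356]
contact_force: [2.5, 0.8, 5.5]
opening: 0.0271
grip_force: 45.0
```

It's home again at the same height, so there was no slip. I'll release and retreat straight up.

Emit:
step_arm([
  [0.7, 0, 0, 0, 0, 0, 0],
  [0.7, 0, 0, 0, 0, 0, 0],
  [0.7, 0, 0, 0, 0, 0, 0],
  [0.7, 0, 0, 0, 0, 0, 0],
  [0.7, 0, 0, 0, 0, 0, 0],
])

```text
time: 20.27
tool_pos: [0.5172, 0.1517, 0.1093]
tool_rot: [-3.14, 0.0, 1.356]
contact_force: [0.0, -0.0, 0.3]
opening: 0.0561
grip_force: 0.0
```

Emit:
step_arm([
  [0.7, 0, 0, 0, 0, 0, 0],
  [0.7, 0, 0, 0, 0, 0, 0],
  [0.7, 0, 0, 0, 0, 0, 0],
  [0.7, 0, 0, 0, 0, 0, 0],
  [0.7, 0, 0, 0, 0, 0, 0],
])

```text
time: 20.68
tool_pos: [0.5177, 0.1518, 0.1097]
tool_rot: [3.142, 0.0, 1.356]
contact_force: [0.2, -0.1, 0.5]
opening: 0.0645
grip_force: 0.0
```

Emit:
step_arm([
  [0.7, 0, 0, 1, 0, 0, 0],
  [0.7, 0, 0, 3, 0, 0, 0],
  [0.7, 0, 0, 6, 0, 0, 0],
  [0.7, 0, 0, 9, 0, 0, 0],
  [0.7, 0, 0, 12, 0, 0, 0],
])

```text
time: 21.1
tool_pos: [0.5174, 0.1518, 0.2318]
tool_rot: [3.141, -0.0, 1.356]
contact_force: [1.1, 0.1, 0.4]
opening: 0.064
grip_force: 0.0
```

Emit:
step_arm([
  [0.7, 0, -3, 0, 0, 0, 0],
  [0.7, 0, -6, 0, 0, 0, 0],
  [0.7, 0, -9, 0, 0, 0, 0],
  [0.7, 0, -12, 0, 0, 0, 0],
  [0.7, 0, -12, 0, 0, 0, 0],
])

```text
time: 21.52
tool_pos: [0.5178, 0.0275, 0.2307]
tool_rot: [3.14, 0.002, 1.352]
contact_force: [0.6, -0.7, 0.2]
opening: 0.0642
grip_force: 0.0
```

```bash
python3 - <<'E'
from h import *
s=observe();print(s["time"],s["tool_pos"],s["contact_force"],s["opening"])
i=cv2.cvtColor(read_camera("scene"),cv2.COLOR_RGB2BGR);cv2.imwrite("pics/end.png",cv2.resize(i[90:260,80:410],None,fx=2.4,fy=2.4,interpolation=cv2.INTER_CUBIC))
E
```

```text
21.5167 [0.51780375 0.02747037 0.2306586 ] [ 0.64118281 -0.66700063  0.16660601] 0.0642287220798368
```

View pics/end.png

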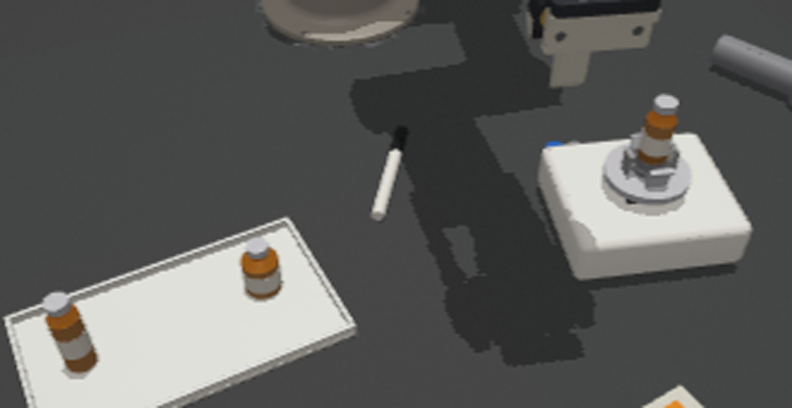

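The picture shows the vial upright in the holder at (658,140), and the other two vials still standing in the tray at (70,335) and (261,270). The gripper is clear, so I'm handing in.

```bash
python3 -c "
from cell import *
print(hand_in())"
```

```text
the job is handed in; nothing more can be done
None
```

The job is handed in (no verdict came back): the flanged vial is clipped in upright, fully home and released, and the other two vials still stand, but before the hold of over 1 s at about 10 N the pull briefly overshot to about 15–16 N, near the 15 N limit, which may have failed the run.

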